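# Crank the caddy round and park the mug

## Task

Take the upright handle of the crank and turn it clockwise, slowly and steadily, around four seconds a turn, through the stiff point that comes once in each turn, never letting it race ahead or run back, until the open bay of the turntable (the empty one with no rim) faces the dark steel marker bar sticking out from the caddy's foot, then let go. Turn the table by its crank only, not by pushing it. Then pick up the mug and set it gently down upright in the middle of that bay, its handle pointing straight outwards along the marker bar, and leave the other things where they are.

Things in the scene. Friction and masses are not known exactly. Their poses are not given: they have to be found in the camera images.
- crank_knob (a point): Middle of the crank's upright round dark-wood handle (27 mm in diameter, 60 mm tall, nothing above it; it spins freely on its pin, so it can be held at one fixed yaw all the way round). It stands 154 mm above the table, the handle reaching 26 mm above and 34 mm below this point, and goes round the crank axis in a level circle of 65 mm radius. The flat steel crank arm lies under the handle, its top 116 mm above the table.
- crank_axis (a point): Point on the crank's upright axis at the height of the handle's middle, over the 100 mm tall teal tower beside the turntable; fixed.
- crank (a joint): Crank angle in rad, 0 at the start, growing clockwise seen from above. The belt drive turns the turntable a quarter as far in the same sense; 1.5 to 2.3 crank turns bring the open bay to the marker. Friction holds the crank wherever it is left. Turning takes about 0.5 to 9 N at the handle: stiffest once a turn, when the crank arm points at the turntable, almost free half a turn later.
- turntable (a joint): Turntable angle in rad, 0 at the start, growing clockwise seen from above; always a quarter of the crank angle.
- caddy_base: Teal plastic caddy base, fixed to the table; origin on the turntable's upright axis at table height, z up, y from the crank tower to the turntable axis (200 mm apart). The round turntable on it is 260 mm across; its floor is 36 mm above the table, its dividers reach 66 mm, its hub 88 mm and the fitted jars and tins (part of the turntable) at most 106 mm above the table. Of its four bays one, 100 degrees wide, is empty and has no rim.
- marker_bar (a point): Point on top of the flat dark steel marker bar, 150 mm from the turntable axis; the bar lies on the table and sticks out radially from under the turntable to 205 mm from the axis; fixed, 30 mm wide, 12 mm high. Its -x axis points outwards along the bar.
- bay_goal (a point): Where the middle of the open bay's floor must come: on the line from the turntable axis to the marker bar, 82 mm from the axis, 36 mm above the table. Its -x axis points outwards along the marker bar; fixed.
- mug_bay (a point): Middle of the floor of the open bay, 82 mm from the turntable axis, 36 mm above the table; it turns with the turntable.
- mug_centre (a point): Centre, half-way up, of the loose white ceramic mug (62 mm in diameter at the rim, 95 mm tall, wall 4 mm, about 0.3 kg, standing upright on the table, so this point is 47.5 mm above its underside). z up; its handle sticks out along +y to about 67 mm from the centre.
- top_centre (a point): Wooden spinning top standing upside down on its knob, 72 mm across, 90 mm tall, loose; centre half-way up. Leave it alone.
- cup_centre (a point): Steel pencil cup, 76 mm across, 100 mm tall, with pencils up to 155 mm, loose; centre half-way up. Leave it alone.
- box_centre (a point): Closed magenta plastic box, 116 x 166 x 70 mm, loose; centre half-way up. Leave it alone.
- mug_handle (a point): Middle of the mug's handle, 62 mm from the mug's axis along its +y, half-way up.

How it is judged:
On the way, in this order (a step that is already met when the one before it is completed fails the run):
1. the crank goes through its first stiff point, moving forwards in the gripper (value of joint crank between 2.2 and 3 rad and velocity of joint crank above 0.25 rad/s and contact force between the fingers and crank above 0.5 N).
2. the crank goes through its second stiff point, moving forwards in the gripper (value of joint crank between 8.5 and 9.3 rad and velocity of joint crank above 0.25 rad/s and contact force between the fingers and crank above 0.5 N).
3. the open bay is brought to the marker bar (within 10 degrees) and stopped, the mug still standing where it was (horizontal distance between mug_bay and bay_goal below 0.014 m and velocity of joint crank between -0.3 and 0.3 rad/s and distance of mug_centre from where it was at the start of the episode below 0.02 m), for 0.3 s.
4. the crank is let go and the mug is lifted off the table in the gripper (height (world z) of mug_centre above 0.1 m and contact force between the fingers and mug above 0.5 N and contact force between the fingers and crank below 0.1 N), for 0.1 s.
At the end, for the whole second after the job is handed in: The open bay is within 10 degrees of the marker bar and at rest; the mug stands upright (within 6 degrees) and still on the bay's floor, its axis within 28 mm of the bay's middle, its handle pointing outwards along the marker bar within 20 degrees (horizontal distance between mug_bay and bay_goal below 0.014 m and horizontal distance between mug_centre and mug_bay below 0.028 m and height (world z) of mug_centre between 0.078 and 0.089 m and angle between mug_centre's own z axis and vertical below 0.1 rad and angle between the y axis of mug_centre and the x axis of bay_goal, either way round below 0.35 rad and x of mug_handle in the frame of bay_goal below -0.02 m and linear speed of mug below 0.02 m/s and velocity of joint crank between -0.1 and 0.1 rad/s); the robot touches nothing.
It fails at once if the crank raced (faster than 4.5 rad/s, over twice the asked pace) (velocity of joint crank above 4.5 rad/s).
It fails at once if the crank was turned or kicked backwards (velocity of joint crank below -1.2 rad/s).
It fails at once if the turntable was turned by pushing it instead of by its crank (contact force between the fingers and turntable above 2 N and velocity of joint crank above 0.4 rad/s).
It fails at once if the mug was dropped (fell faster than 0.5 m/s), pressed down with over 90 N, or tipped over (contact force between mug and turntable above 90 N or (linear speed of mug above 0.5 m/s and contact force between the fingers and mug below 0.1 N) or angle between mug_centre's own z axis and vertical above 0.7 rad).
It fails at once if the spinning top, the pencil cup or the magenta box was moved over 25 mm (distance of any of top_centre, cup_centre, box_centre from where it was at the start of the episode above 0.025 m).
It also fails if it takes over 72 s, if anything falls off the work surface, if the arm or the gripper's body presses on something with over 40 N, if the wrist force passes 120 N, or if a joint passes its speed limit or range.

## Robot

A 6-joint arm with a two-finger parallel gripper is mounted at the origin on the work surface. World frame = base frame: x ahead of the robot, y to its left, z up, the work surface at z = 0. Lengths are in m, angles in rad, forces in N, time in s.
With the tool pointing down it reaches from about 0.325 to 0.9 m from the base axis. Payload 3.5 kg.
Tool frame: the origin (TCP) lies at the very end of the fingers, on their centre line; the grasp point (between the pads) lies 19 mm behind it; z points along the fingers, y is the direction in which the jaws open and shut (so a half turn about z gives the same grasp; the last joint's range is limited). The gripper opens to 85 mm and grips with 20 to 120 N. Pads are 22 mm wide; open, the fingers measure 114 mm over their backs; the gripper's body (76 mm by 85 mm) begins 54 mm behind the grasp point. The pads swing forward as they close: fully open they stand 13 mm farther back than shut.
Start: joints at [1.233, 0.276, -0.026, 1.268, 0, 1.467], TCP at [0.145, 0.608, 0.231] pointing down, gripper open.
Joint ranges: [-3.12, 3.12], [-0.85, 1.88], [-1.08, 1.24], [-1.95, 2.15], [-1.57, 1.53], [-3.14, 3.14]. Speed limits (rad/s): [2.57, 2.57, 3.14, 3.14, 3.14, 3.14].

## Interface

Orientations are given as a unit quaternion [x, y, z, w].
In Python, from workcell import get_obs, get_image, camera_params, finish_job gives the robot as it stands.
- The arm moves only by the tool move_arm, never from a script. Its arguments are lists of equal length, an entry for each row: "offset": the shift along the tool's x, y, z in cm, a list of three; "twist": the turn, a rotation vector about the tool's x, y, z in rad, a list of three; "grip": the finger opening in cm, from 0 to 8.54. A call has 1 to 12 rows; each row shifts and turns the commanded pose from where the row before left it, along the tool's axes as they then stand; what a row does not reach is not made up. A row lasts 1/10 s, in which the tool goes at most 50 mm and 8.59 degrees, less where a joint would pass 70% of its speed; a pose out of reach is approached as far as the arm can. A call with a gripper value outside its range is refused whole. The fingers move at their own pace and stop on an object; the grip force is fixed at half the most. Time passes only in rows, so rows that do not move let the fingers close. It gives the time, the measured TCP pose, the force and the opening at its end, in the units of the state.
- get_obs(): the state, without advancing time (a new reading comes with each control period).
- get_image(name): name is "side" or "top" or "wrist"; returns the picture (480x640x3 uint8, blue, green, red); there is no depth.
- camera_params(name): a dict with "K" (3x3 intrinsics, pixels), "R" (3x3) and "t" (3): a world point X has camera coordinates R X + t; the wrist camera has in their place "hand_eye" (4x4, takes a point from camera to tool coordinates, whose origin is the TCP and whose axes are the flange's). Camera axes: x right, y down, z forward; pixel columns grow to the right and rows downward; lengths in m; the calibration is good to about 2 mm. A picture is of the moment at which its call begins: read the wrist's pose just before it. camera_params takes no time and is no camera call.
- finish_job(): hands the job in, once; it reports no verdict.
The state is a dict: "t": time; "joint_pos": joint angles; "qvel": joint speeds; "joint_torque": joint torques, N m; "position": TCP position; "orientation": TCP orientation; "contact_force": force on the tool from outside, world axes, zero at the start; "ft_torque": the same for the moment, N m; "finger_gap": opening from 0.0 (shut) to 1.0 (fully open).
Only numpy, scipy, OpenCV 4.12 (cv2) and the standard library are available. Lean on these libraries where they do the work, as an engineer would, in place of code of your own. Each camera call takes 0.05 s, during which the arm holds its last target. There are 200 camera calls.

## Working session

There is one attempt and no reset: what is moved stays moved. The work goes in short steps, Python scripts to look and compute and a tool call to move; the robot and the scene stay as the last step left them, time stands still between calls to the robot, and variables do not carry over. Pictures are saved under pics/ and viewed, about 8 in all and at most 12, crops included, and the job is handed in when it is done.

Besides the shell and the picture viewer there is one more tool, called after "Request:" as name(argument=value, ...), one argument or row to a line, values as JSON. move_arm: Moves the arm, as the interface text tells. Its arguments: {"type":"object","properties":{"offset":{"type":"array","items":{"type":"array","items":{"type":"number"}}},"twist":{"type":"array","items":{"type":"array","items":{"type":"number"}}},"grip":{"type":"array","items":{"type":"number"}}},"required":["offset","twist","grip"]}

```bash
mkdir -p pics; ls
python3 - <<'E'
from workcell import *
import cv2,numpy as np
np.set_printoptions(precision=4,suppress=True)
o=get_obs();print(o)
a=get_image("top");b=get_image("side");w=get_image("wrist")
for n,i in zip(("top","side","wrist"),(a,b,w)):
    cv2.imwrite(f"pics/{n}0.png",i);print(n,camera_params(n))
E
```

```text
pics
{'t': 0.0, 'joint_pos': array([ 1.2326,  0.2771, -0.0279,  1.268 ,  0.    ,  1.4674]), 'qvel': array([-0.001 , -0.0017, -0.    , -0.0003, -0.0015,  0.002 ]), 'joint_torque': array([ -0.0014, -44.5509,  29.5201,   0.0164,  -0.0002,   0.    ]), 'position': array([0.1451, 0.6071, 0.2301]), 'orientation': array([ 0.1171,  0.9931, -0.0011, -0.0003]), 'contact_force': array([-0.2668,  0.4438, -0.5137]), 'ft_torque': array([ 0.0991,  0.0587, -0.0023]), 'finger_gap': 1.0031570583297325}
top {'K': array([[608.4943,   0.    , 319.396 ],
       [  0.    , 608.4943, 228.9216],
       [  0.    ,   0.    ,   1.    ]]), 'R': array([[-0.0239, -0.9997,  0.0077],
       [-0.9971,  0.0233, -0.0727],
       [ 0.0725, -0.0094, -0.9973]]), 't': array([-0.0194,  0.5895,  1.5499])}
side {'K': array([[507.5494,   0.    , 323.1912],
       [  0.    , 507.5494, 236.3293],
       [  0.    ,   0.    ,   1.    ]]), 'R': array([[ 0.8916, -0.4528, -0.0058],
       [-0.2441, -0.4698, -0.8484],
       [ 0.3814,  0.7578, -0.5294]]), 't': array([-0.5335,  0.2205,  1.0318])}
wrist {'K': array([[354.4696,   0.    , 325.877 ],
       [  0.    , 354.4696, 242.0559],
       [  0.    ,   0.    ,   1.    ]]), 'hand_eye': array([[ 0.0013, -0.9451, -0.3268,  0.0835],
       [ 1.    ,  0.0012,  0.0006,  0.0004],
       [-0.0002, -0.3268,  0.9451, -0.1434],
       [ 0.    ,  0.    ,  0.    ,  1.    ]])}
```

View pics/top0.png

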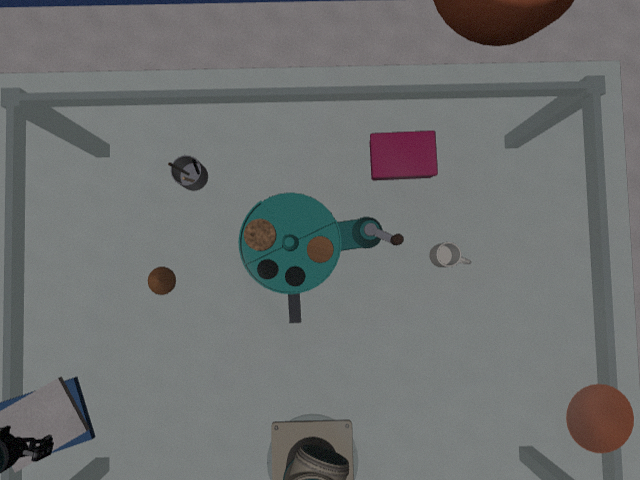

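View pics/side0.png

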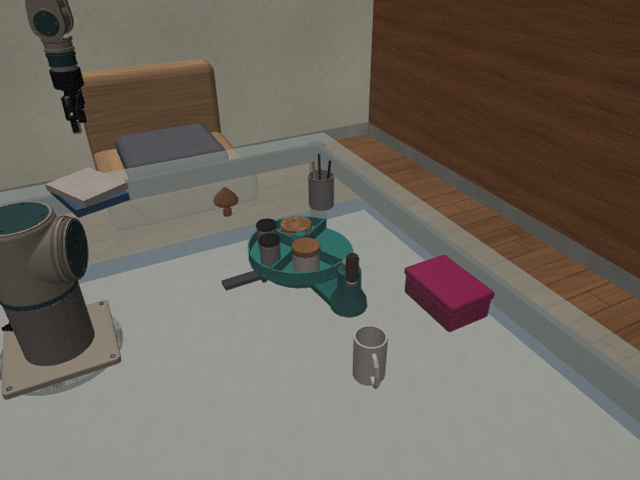

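The top view shows the turntable at about (290,243), the crank tower at (369,232) and the knob at (397,239). The marker bar is at (294,308), pointing at the robot; the mug is at (445,255) with its handle towards (468,262). The side view confirms the handle is upright.

```bash
cat > h.py <<'E'
from workcell import *
import cv2,numpy as np
np.set_printoptions(precision=4,suppress=True)
def onplane(cam,uv,z):
    c=camera_params(cam);R,t=c["R"],c["t"];C=-R.T@t
    d=R.T@np.linalg.inv(c["K"])@np.array([uv[0],uv[1],1.]);return C+d*(z-C[2])/d[2]
def proj(cam,X):
    c=camera_params(cam);p=c["K"]@(c["R"]@np.asarray(X,float)+c["t"]);return p[:2]/p[2]
def wristcam(o):
    from scipy.spatial.transform import Rotation as Ro
    T=np.eye(4);T[:3,:3]=Ro.from_quat(o["orientation"]).as_matrix();T[:3,3]=o["position"]
    return T@np.array(camera_params("wrist")["hand_eye"])
def wplane(o,uv,z):
    M=wristcam(o);d=M[:3,:3]@np.linalg.inv(camera_params("wrist")["K"])@np.array([uv[0],uv[1],1.]);C=M[:3,3]
    return C+d*(z-C[2])/d[2]
def wproj(o,X):
    p=camera_params("wrist")["K"]@(np.linalg.inv(wristcam(o))@np.append(X,1.))[:3];return p[:2]/p[2]
E
python3 - <<'E'
from h import *
im=cv2.imread("pics/top0.png")
hsv=cv2.cvtColor(im,cv2.COLOR_BGR2HSV)
teal=cv2.inRange(hsv,(80,110,40),(100,255,255))
n,l,s,c=cv2.connectedComponentsWithStats(teal)
for i in range(1,n):
    if s[i,4]>60: print("teal",s[i],c[i])
# marker
g=im.astype(int); dark=((g.max(2)<85)&(g.max(2)-g.min(2)<20)).astype(np.uint8)
n,l,s,c=cv2.connectedComponentsWithStats(dark[290:335,270:320].copy())
for i in range(1,n):
    if s[i,4]>60:
        p=np.argwhere(l==i)[:,::-1]+[270,290]; r=cv2.minAreaRect(p.astype(np.float32));print("bar",s[i],r, [onplane("top",q,.012)[:2] for q in cv2.boxPoints(r)])
for n_,uv,z in (("hub",(290,242.5),.088),("knobtop",(397.5,239.5),.18),("mugrim",(444,254),.095),("mughandle",(467,262),.05)): print(n_,onplane("top",uv,z))
crop=im[180:335,225:485]
cv2.imwrite("pics/crop1.png",cv2.resize(crop,None,fx=3,fy=3,interpolation=cv2.INTER_CUBIC))
E
```

```text
teal [ 239  193  141  101 6557] [299.6203 239.0334]
bar [ 18   4  13  29 344] ((294.0, 308.0), (28.0, 12.0), 90.0) [array([0.4233, 0.0515]), array([0.4226, 0.0206]), array([0.3511, 0.0221]), array([0.3518, 0.0529])]
hub [0.5521 0.0406 0.088 ]
knobtop [ 0.5485 -0.2125  0.18  ]
mugrim [ 0.5146 -0.3373  0.095 ]
mughandle [ 0.4942 -0.4044  0.05  ]
```

View pics/crop1.png

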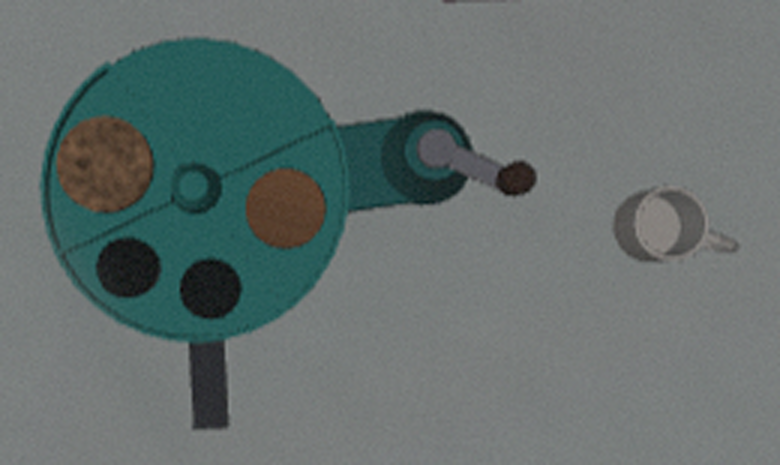

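View pics/wrist0.png

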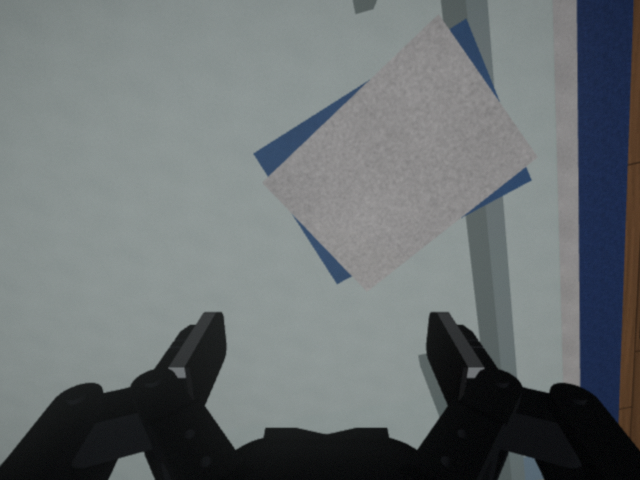

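The crop puts the hub at (290,242), the pivot at about (369.7,229.3), the knob top at (398,239.3) and the bar's end at about (295.3,323). The open bay runs from about 23° to 125° in the image, up and to the right. The wrist view shows only books.

Run:
```python
from h import *
f=lambda x,y:(225+(x+.5)/3-.5,180+(y+.5)/3-.5)
P=lambda x,y,z:onplane("top",f(x,y),z)[:2]
hub=P(195,187,.088);piv=P(434,148,.118);kn=P(519,178,.18);be=P(210.5,429,.012);bs=P(207,342,.012)
d1=P(110,65,.066)-hub;d2=P(335,127,.066)-hub
ang=lambda v:np.degrees(np.arctan2(v[1],v[0]))
print(hub,piv,kn,be,bs,np.linalg.norm(hub-piv),np.linalg.norm(kn-piv),np.linalg.norm(be-hub))
print("bar",ang(be-bs),ang(be-hub),"tower dir",ang(hub-piv),"knob",ang(kn-piv),"bay",ang(d1),ang(d2))
# mug rim centre
print("mug rim",P(658,223,.095),"handle end",P(735,244,.05))
# knob in side view
print("side proj knobtop",proj("side",[*kn,.18]),"mugrim",proj("side",[*P(658,223,.095),.095]))
```

```text
[0.5534 0.0414] [ 0.5788 -0.1535] [ 0.5497 -0.2129] [0.3497 0.0354] [0.4238 0.0369] 0.19657236924192725 0.06617893565472587 0.20381174694208135
bar -178.88107786527195 -178.31400121711542 tower dir 97.43585051324648 knob -116.15960671766312 bay 33.64365482518082 -67.46334797283782
mug rim [ 0.5146 -0.3373] handle end [ 0.4965 -0.4113]
side proj knobtop [349.9746 253.6813] mugrim [365.8719 331.4423]
```

Request:
move_arm(
  offset=[
    [0, 0, 0],
    [0, 0, 0],
    [-2, -4, 0],
    [-2, -4, 0],
    [-2, -4, 0],
    [-2, -4, 0],
    [-2, -4, 0],
    [-2, -4, 0],
    [-2, -4, 0],
    [-2, -4, 0],
    [-2, -4, 0],
    [-2, -4, 0],
  ],
  twist=[
    [0, 0, -0.1175],
    [0, 0, -0.1175],
    [0, 0, 0],
    [0, 0, 0],
    [0, 0, 0],
    [0, 0, 0],
    [0, 0, 0],
    [0, 0, 0],
    [0, 0, 0],
    [0, 0, 0],
    [0, 0, 0],
    [0, 0, 0],
  ],
  grip=[8.5, 8.5, 8.5, 8.5, 8.5, 8.5, 8.5, 8.5, 8.5, 8.5, 8.5, 8.5],
)

```text
t: 1.35
position: [0.3457, 0.2062, 0.2313]
orientation: [-0.0, 1.0, 0.0, 0.0]
contact_force: [1.2, 0.6, -0.3]
finger_gap: 0.992
```

Request:
move_arm(
  offset=[
    [-2, -4.2, -0.3],
    [-2, -4.2, -0.3],
    [-2, -4.2, -0.3],
    [-2, -4.2, 0],
    [-2, -4.2, 0],
    [-2, -4.2, 0],
    [-2, -4.2, 0],
    [-2, -4.2, 0],
    [-2, -4.2, 0],
    [-2, -4.2, 0],
    [0, 0, 0],
    [0, 0, 0],
  ],
  twist=[
    [0, 0, 0],
    [0, 0, 0],
    [0, 0, 0],
    [0, 0, 0],
    [0, 0, 0],
    [0, 0, 0],
    [0, 0, 0],
    [0, 0, 0],
    [0, 0, 0],
    [0, 0, 0],
    [0, 0, 0],
    [0, 0, 0],
  ],
  grip=[8.5, 8.5, 8.5, 8.5, 8.5, 8.5, 8.5, 8.5, 8.5, 8.5, 8.5, 8.5],
)

```text
t: 2.55
position: [0.5453, -0.2127, 0.2395]
orientation: [0.001, 1.0, 0.001, -0.001]
contact_force: [-0.6, -0.1, 1.0]
finger_gap: 0.996
```

Run:
```python
from h import *
o=get_obs();w=get_image("wrist")
print(o["position"],o["orientation"],o["joint_pos"])
kn=[.5497,-.2129]
for p in ([*kn,.18],[.5788,-.1535,.116]):
    q=wproj(o,p);print(q);cv2.drawMarker(w,tuple(int(round(v)) for v in q),(0,255,0),0,12,1)
cv2.imwrite("pics/w1.png",w)
```

```text
[ 0.5453 -0.2127  0.2395] [ 0.0007  1.      0.0006 -0.0008] [-0.4825  0.2035 -0.1021  1.2671  0.0004 -0.481 ]
[324.8253 269.1795]
[397.4957 270.7838]
```

View pics/w1.png

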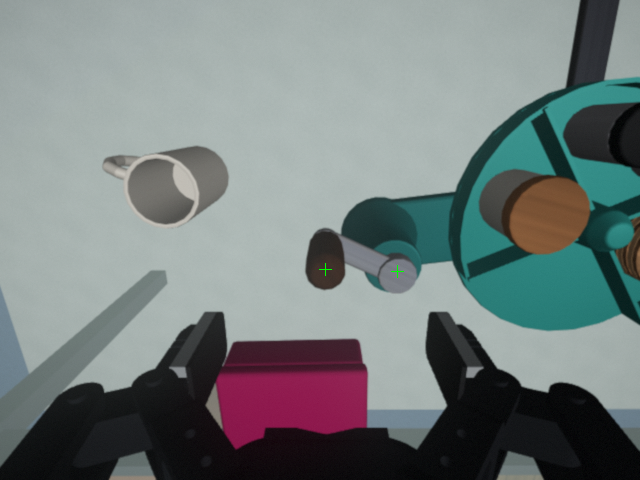

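The knob's top disc centre is about (325,271), within 2 px of the prediction, so the geometry agrees. The mug's rim is near (162,190). I'll descend and grasp the knob.

Request:
move_arm(
  offset=[
    [-0.55, 0, 1.5],
    [0, 0, 2.5],
    [0, 0, 2.5],
    [0, 0, 2.5],
    [0, 0, 1.1],
    [0, 0, 0],
    [0, 0, 0],
    [0, 0, 0],
    [0, 0, 0],
    [0, 0, 0],
    [0, 0, 0],
    [0, 0, 0],
  ],
  twist=[
    [0, 0, 0],
    [0, 0, 0],
    [0, 0, 0],
    [0, 0, 0],
    [0, 0, 0],
    [0, 0, 0],
    [0, 0, 0],
    [0, 0, 0],
    [0, 0, 0],
    [0, 0, 0],
    [0, 0, 0],
    [0, 0, 0],
  ],
  grip=[8.5, 8.5, 8.5, 8.5, 8.5, 8.5, 2, 2, 2, 2, 2, 2],
)

```text
t: 3.8
position: [0.5515, -0.2131, 0.1407]
orientation: [0.0, 1.0, -0.001, 0.001]
contact_force: [-2.3, -2.1, 6.5]
finger_gap: 0.286
```

Run:
```python
from h import *
o=get_obs();print(o["position"],o["contact_force"],o["finger_gap"])
# circle rows, clockwise from above; start angle a0, knob radius .065
ang=np.radians(-116.5);R=6.5
k=np.arange(0,73);s=np.minimum(1,(k+.5)/3);s[0]=0
dth=.157*np.ones(72);dth[:2]=[.05,.1]
th=ang-np.concatenate([[0],np.cumsum(dth)])
d=np.diff(R*np.c_[np.cos(th),np.sin(th)],axis=0)
print(np.sum(dth));t=np.c_[-d[:,0],d[:,1]]
# round with carried error
c=np.round(np.cumsum(t,0),2);r=np.diff(np.vstack([[0,0],c]),axis=0)
for i in range(0,72,12): print([[round(float(x),2),round(float(y),2),0] for x,y in r[i:i+12]])
```

```text
[ 0.5515 -0.2131  0.1407] [-2.2859 -2.0733  6.5232] 0.28550786735671946
11.14
[[0.29, 0.15, 0], [0.55, 0.35, 0], [0.78, 0.65, 0], [0.68, 0.76, 0], [0.54, 0.86, 0], [0.41, 0.94, 0], [0.25, 0.99, 0], [0.1, 1.01, 0], [-0.06, 1.02, 0], [-0.23, 0.99, 0], [-0.37, 0.95, 0], [-0.52, 0.88, 0]]
[[-0.65, 0.79, 0], [-0.76, 0.67, 0], [-0.86, 0.55, 0], [-0.94, 0.4, 0], [-0.98, 0.26, 0], [-1.02, 0.1, 0], [-1.02, -0.07, 0], [-0.99, -0.22, 0], [-0.95, -0.37, 0], [-0.88, -0.52, 0], [-0.79, -0.65, 0], [-0.67, -0.76, 0]]
[[-0.55, -0.86, 0], [-0.41, -0.94, 0], [-0.25, -0.98, 0], [-0.1, -1.02, 0], [0.06, -1.01, 0], [0.22, -1.0, 0], [0.38, -0.95, 0], [0.51, -0.88, 0], [0.65, -0.78, 0], [0.76, -0.68, 0], [0.86, -0.55, 0], [0.94, -0.41, 0]]
[[0.98, -0.25, 0], [1.02, -0.1, 0], [1.02, 0.06, 0], [0.99, 0.22, 0], [0.95, 0.37, 0], [0.88, 0.52, 0], [0.79, 0.64, 0], [0.67, 0.77, 0], [0.55, 0.86, 0], [0.41, 0.93, 0], [0.26, 0.99, 0], [0.1, 1.01, 0]]
[[-0.06, 1.02, 0], [-0.22, 0.99, 0], [-0.37, 0.95, 0], [-0.52, 0.88, 0], [-0.64, 0.79, 0], [-0.77, 0.68, 0], [-0.85, 0.55, 0], [-0.94, 0.41, 0], [-0.98, 0.26, 0], [-1.02, 0.1, 0], [-1.02, -0.06, 0], [-0.99, -0.22, 0]]
[[-0.95, -0.37, 0], [-0.88, -0.52, 0], [-0.79, -0.64, 0], [-0.68, -0.76, 0], [-0.55, -0.86, 0], [-0.41, -0.94, 0], [-0.26, -0.98, 0], [-0.1, -1.02, 0], [0.06, -1.01, 0], [0.22, -1.0, 0], [0.37, -0.95, 0], [0.51, -0.88, 0]]
```

Request:
move_arm(
  offset=[
    [0.29, 0.15, 0],
    [0.55, 0.35, 0],
    [0.78, 0.65, 0],
    [0.68, 0.76, 0],
    [0.54, 0.86, 0],
    [0.41, 0.94, 0],
    [0.25, 0.99, 0],
  ],
  twist=[
    [0, 0, 0],
    [0, 0, 0],
    [0, 0, 0],
    [0, 0, 0],
    [0, 0, 0],
    [0, 0, 0],
    [0, 0, 0],
  ],
  grip=[2, 2, 2, 2, 2, 2, 2],
)

```text
t: 4.5
position: [0.5164, -0.1666, 0.1408]
orientation: [0.0, 1.0, -0.002, 0.001]
contact_force: [0.0, -4.2, 6.1]
finger_gap: 0.289
```

Request:
move_arm(
  offset=[
    [0.1, 1.01, 0],
    [-0.06, 1.02, 0],
    [-0.23, 0.99, 0],
    [-0.37, 0.95, 0],
    [-0.52, 0.88, 0],
    [-0.65, 0.79, 0],
    [-0.76, 0.67, 0],
    [-0.86, 0.55, 0],
    [-0.94, 0.4, 0],
    [-0.98, 0.26, 0],
    [-1.02, 0.1, 0],
    [-1.02, -0.07, 0],
  ],
  twist=[
    [0, 0, 0],
    [0, 0, 0],
    [0, 0, 0],
    [0, 0, 0],
    [0, 0, 0],
    [0, 0, 0],
    [0, 0, 0],
    [0, 0, 0],
    [0, 0, 0],
    [0, 0, 0],
    [0, 0, 0],
    [0, 0, 0],
  ],
  grip=[2, 2, 2, 2, 2, 2, 2, 2, 2, 2, 2, 2],
)

```text
t: 5.7
position: [0.5861, -0.0899, 0.1404]
orientation: [0.0, 1.0, -0.001, -0.003]
contact_force: [-8.7, -2.8, 13.3]
finger_gap: 0.284
```

Request:
move_arm(
  offset=[
    [-0.99, -0.22, 0],
    [-0.95, -0.37, 0],
    [-0.88, -0.52, 0],
    [-0.79, -0.65, 0],
    [-0.67, -0.76, 0],
    [-0.55, -0.86, 0],
    [-0.41, -0.94, 0],
    [-0.25, -0.98, 0],
    [-0.1, -1.02, 0],
    [0.06, -1.01, 0],
    [0.22, -1.0, 0],
    [0.38, -0.95, 0],
  ],
  twist=[
    [0, 0, 0],
    [0, 0, 0],
    [0, 0, 0],
    [0, 0, 0],
    [0, 0, 0],
    [0, 0, 0],
    [0, 0, 0],
    [0, 0, 0],
    [0, 0, 0],
    [0, 0, 0],
    [0, 0, 0],
    [0, 0, 0],
  ],
  grip=[2, 2, 2, 2, 2, 2, 2, 2, 2, 2, 2, 2],
)

```text
t: 6.9
position: [0.6398, -0.181, 0.1404]
orientation: [-0.001, 1.0, 0.002, 0.002]
contact_force: [1.9, 1.9, 5.3]
finger_gap: 0.284
```

Request:
move_arm(
  offset=[
    [0.51, -0.88, 0],
    [0.65, -0.78, 0],
    [0.76, -0.68, 0],
    [0.86, -0.55, 0],
    [0.94, -0.41, 0],
    [0.98, -0.25, 0],
    [1.02, -0.1, 0],
    [1.02, 0.06, 0],
    [0.99, 0.22, 0],
    [0.95, 0.37, 0],
    [0.88, 0.52, 0],
    [0.79, 0.64, 0],
  ],
  twist=[
    [0, 0, 0],
    [0, 0, 0],
    [0, 0, 0],
    [0, 0, 0],
    [0, 0, 0],
    [0, 0, 0],
    [0, 0, 0],
    [0, 0, 0],
    [0, 0, 0],
    [0, 0, 0],
    [0, 0, 0],
    [0, 0, 0],
  ],
  grip=[2, 2, 2, 2, 2, 2, 2, 2, 2, 2, 2, 2],
)

```text
t: 8.1
position: [0.5356, -0.2019, 0.1407]
orientation: [0.0, 1.0, -0.001, 0.001]
contact_force: [1.4, -2.6, 5.7]
finger_gap: 0.287
```

Request:
move_arm(
  offset=[
    [0.67, 0.77, 0],
    [0.55, 0.86, 0],
    [0.41, 0.93, 0],
    [0.26, 0.99, 0],
    [0.1, 1.01, 0],
    [-0.06, 1.02, 0],
    [-0.22, 0.99, 0],
    [-0.37, 0.95, 0],
    [-0.52, 0.88, 0],
    [-0.64, 0.79, 0],
    [-0.77, 0.68, 0],
    [-0.85, 0.55, 0],
  ],
  twist=[
    [0, 0, 0],
    [0, 0, 0],
    [0, 0, 0],
    [0, 0, 0],
    [0, 0, 0],
    [0, 0, 0],
    [0, 0, 0],
    [0, 0, 0],
    [0, 0, 0],
    [0, 0, 0],
    [0, 0, 0],
    [0, 0, 0],
  ],
  grip=[2, 2, 2, 2, 2, 2, 2, 2, 2, 2, 2, 2],
)

```text
t: 9.3
position: [0.5476, -0.0984, 0.1406]
orientation: [0.001, 1.0, -0.003, -0.002]
contact_force: [-6.3, -7.1, 11.7]
finger_gap: 0.284
```

Request:
move_arm(
  offset=[
    [-0.94, 0.41, 0],
    [-0.98, 0.26, 0],
    [-1.02, 0.1, 0],
    [-1.02, -0.06, 0],
    [-0.99, -0.22, 0],
    [-0.95, -0.37, 0],
    [-0.88, -0.52, 0],
    [-0.79, -0.64, 0],
    [-0.68, -0.76, 0],
    [-0.55, -0.86, 0],
    [-0.41, -0.94, 0],
    [-0.26, -0.98, 0],
  ],
  twist=[
    [0, 0, 0],
    [0, 0, 0],
    [0, 0, 0],
    [0, 0, 0],
    [0, 0, 0],
    [0, 0, 0],
    [0, 0, 0],
    [0, 0, 0],
    [0, 0, 0],
    [0, 0, 0],
    [0, 0, 0],
    [0, 0, 0],
  ],
  grip=[2, 2, 2, 2, 2, 2, 2, 2, 2, 2, 2, 2],
)

```text
t: 10.5
position: [0.6436, -0.14, 0.1403]
orientation: [-0.001, 1.0, 0.003, -0.0]
contact_force: [-2.1, 5.3, 8.4]
finger_gap: 0.29
```

Request:
move_arm(
  offset=[
    [-0.1, -1.02, 0],
    [0.06, -1.01, 0],
    [0.22, -1.0, 0],
    [0.37, -0.95, 0],
    [0.51, -0.88, 0],
    [0.35, -0.5, 0],
    [0, 0, 0],
    [0, 0, 0],
    [0, 0, 0],
    [0, 0, 0],
  ],
  twist=[
    [0, 0, 0],
    [0, 0, 0],
    [0, 0, 0],
    [0, 0, 0],
    [0, 0, 0],
    [0, 0, 0],
    [0, 0, 0],
    [0, 0, 0],
    [0, 0, 0],
    [0, 0, 0],
  ],
  grip=[2, 2, 2, 2, 2, 2, 2, 2, 2, 2],
)

```text
t: 11.5
position: [0.6302, -0.1965, 0.1404]
orientation: [0.0, 1.0, -0.001, 0.001]
contact_force: [1.0, -0.0, 6.8]
finger_gap: 0.287
```

Run:
```python
from h import *
im=get_image("top");cv2.imwrite("pics/top2.png",im)
cv2.imwrite("pics/crop2.png",cv2.resize(im[180:335,225:485],None,fx=3,fy=3,interpolation=cv2.INTER_CUBIC))
```

```text
(no output)
```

View pics/crop2.png

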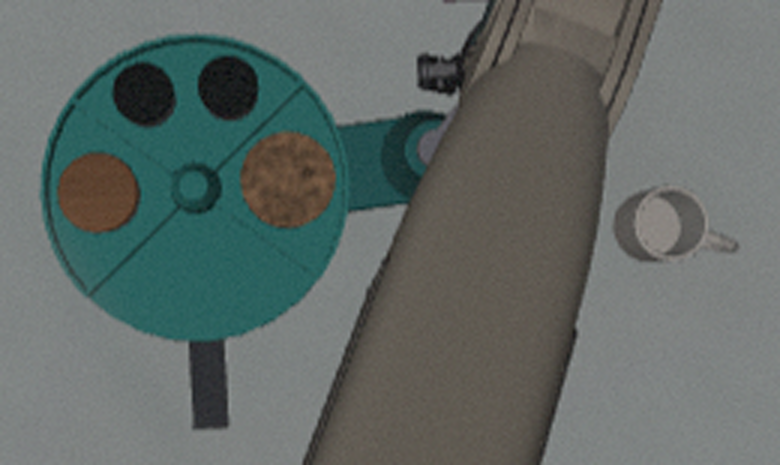

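The open bay spans crop directions (90,295) to (310,272). Its centre is about -85.3° against -86.3° for the bar, so they are aligned. I'll release the crank, rise and go over the mug.

Request:
move_arm(
  offset=[
    [0, 0, 0],
    [0, 0, 0],
    [0, 0, 0],
    [0, 0, 0],
    [0, 0, -2],
    [0, 0, -4],
    [0, 0, -5],
    [3, -3, 0],
    [3, -4, 0],
    [3, -4, 0],
    [2.5, -3, 0],
    [0, 0, 0],
  ],
  twist=[
    [0, 0, 0],
    [0, 0, 0],
    [0, 0, 0],
    [0, 0, 0],
    [0, 0, 0],
    [0, 0, 0],
    [0, 0, 0],
    [0, 0, 0],
    [0, 0, 0],
    [0, 0, 0],
    [0, 0, 0],
    [0, 0, 0],
  ],
  grip=[8.5, 8.5, 8.5, 8.5, 8.5, 8.5, 8.5, 8.5, 8.5, 8.5, 8.5, 8.5],
)

```text
t: 12.75
position: [0.5121, -0.3392, 0.2491]
orientation: [0.003, 1.0, -0.0, -0.001]
contact_force: [0.5, 0.1, -0.4]
finger_gap: 0.997
```

Run:
```python
from h import *
o=get_obs();w=get_image("wrist");print(o["position"],o["contact_force"])
c=(.5146,-.3373)
for p in ([*c,.095],[.4965,-.4113,.05]):
    q=wproj(o,p);print(q);cv2.drawMarker(w,tuple(int(round(v)) for v in q),(0,255,0),0,12,1)
pts=np.array([wproj(o,[c[0]+.031*np.cos(a),c[1]+.031*np.sin(a),.095]) for a in np.linspace(0,6.28,40)]).astype(int)
cv2.polylines(w,[pts],True,(0,0,255),1)
cv2.imwrite("pics/w2.png",w)
```

```text
[ 0.5121 -0.3392  0.2491] [ 0.4591  0.1151 -0.4126]
[327.792  223.9377]
[251.7712 193.6055]
```

View pics/w2.png

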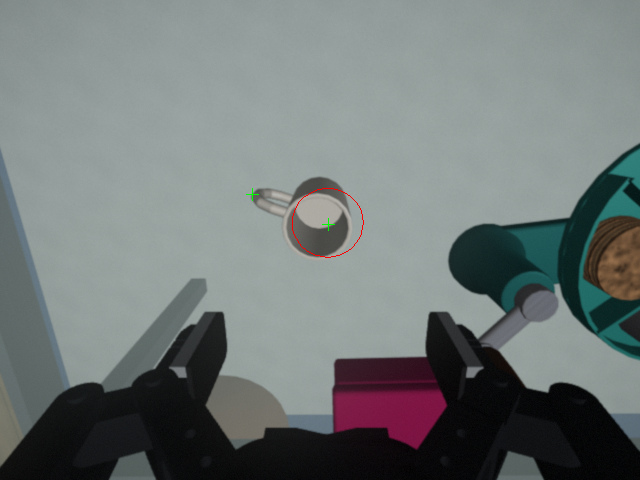

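The rim centre is really at (318.5,223.5), so the mug's y is about -0.3455; my first crop reading was 8 mm off. The handle end at (253,195) gives a yaw of -106° at a radius of 68 mm, which is consistent. I'll rotate and align.

Request:
move_arm(
  offset=[
    [-0.3, -0.63, 0],
    [0, 0, 0],
    [0, 0, 0],
    [0, 0, 0],
    [0, 0, 0],
    [0, 0, 0],
    [0, 0, 0],
    [0, 0, 0],
    [0, 0, 0],
    [0, 0, 0],
    [0, 0, 0],
    [0, 0, 0],
  ],
  twist=[
    [0, 0, 0],
    [0, 0, -0.13],
    [0, 0, -0.13],
    [0, 0, -0.13],
    [0, 0, -0.13],
    [0, 0, -0.13],
    [0, 0, -0.13],
    [0, 0, -0.13],
    [0, 0, -0.13],
    [0, 0, -0.13],
    [0, 0, -0.13],
    [0, 0, 0],
  ],
  grip=[8.5, 8.5, 8.5, 8.5, 8.5, 8.5, 8.5, 8.5, 8.5, 8.5, 8.5, 8.5],
)

```text
t: 14.0
position: [0.5194, -0.3412, 0.2491]
orientation: [-0.606, 0.795, 0.0, 0.0]
contact_force: [-0.3, 0.3, -0.6]
finger_gap: 0.993
```

Run:
```python
from h import *
from scipy.spatial.transform import Rotation as Ro
o=get_obs();w=get_image("wrist");print(o["position"],o["joint_pos"])
X=Ro.from_quat(o["orientation"]).as_matrix();print("toolx yaw",np.degrees(np.arctan2(X[1,0],X[0,0])),X[:,2])
c=(.515,-.3455)
pts=np.array([wproj(o,[c[0]+.031*np.cos(a),c[1]+.031*np.sin(a),.095]) for a in np.linspace(0,6.28,40)]).astype(int)
cv2.polylines(w,[pts],True,(0,0,255),1)
a=np.radians(-105.7)
q=wproj(o,[c[0]+.067*np.cos(a),c[1]+.067*np.sin(a),.05]);cv2.drawMarker(w,tuple(int(v) for v in q),(0,255,0),0,12,1)
cv2.imwrite("pics/w3.png",w[100:400,150:500])
```

```text
[ 0.5194 -0.3412  0.2491] [-0.6854  0.2618 -0.008   1.301   0.0004 -1.9878]
toolx yaw -105.37886573277113 [ 0.0002  0.0003 -1.    ]
```

View pics/w3.png

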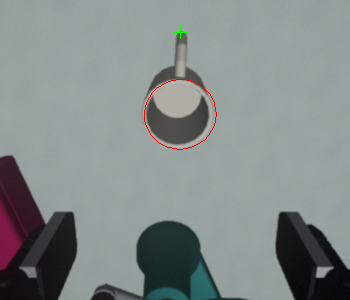

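The predicted rim and handle overlay the mug. The TCP has drifted by (4,4) mm, so I'll correct for that, then descend and grip.

Request:
move_arm(
  offset=[
    [0.53, 0.31, 0],
    [0, 0, 4],
    [0, 0, 4],
    [0, 0, 4],
    [0, 0, 4],
    [0, 0, 3.3],
    [0, 0, 0],
    [0, 0, 0],
  ],
  twist=[
    [0, 0, 0],
    [0, 0, 0],
    [0, 0, 0],
    [0, 0, 0],
    [0, 0, 0],
    [0, 0, 0],
    [0, 0, 0],
    [0, 0, 0],
  ],
  grip=[8.5, 8.5, 8.5, 8.5, 8.5, 8.5, 8.5, 8.5],
)

```text
t: 14.85
position: [0.5134, -0.3465, 0.0563]
orientation: [-0.605, 0.796, 0.001, -0.0]
contact_force: [1.0, -0.4, 0.3]
finger_gap: 0.995
```

Request:
move_arm(
  offset=[
    [0, 0, 0],
    [0, 0, 0],
    [0, 0, 0],
    [0, 0, 0],
    [0, 0, 0],
    [0, 0, 0],
  ],
  twist=[
    [0, 0, 0],
    [0, 0, 0],
    [0, 0, 0],
    [0, 0, 0],
    [0, 0, 0],
    [0, 0, 0],
  ],
  grip=[5.5, 5.5, 5.5, 5.5, 5.5, 5.5],
)

```text
t: 15.45
position: [0.5159, -0.3483, 0.0596]
orientation: [-0.605, 0.796, -0.003, 0.001]
contact_force: [0.4, 0.0, 7.2]
finger_gap: 0.701
```

Request:
move_arm(
  offset=[
    [0, 0, -1.5],
    [0, 0, -3],
    [0, 0, -3],
    [0, 0, -3],
    [0, 0, -3],
    [0, 0, -1.5],
    [0, 0, 0],
  ],
  twist=[
    [0, 0, 0],
    [0, 0, 0],
    [0, 0, 0],
    [0, 0, 0],
    [0, 0, 0],
    [0, 0, 0],
    [0, 0, 0],
  ],
  grip=[5.5, 5.5, 5.5, 5.5, 5.5, 5.5, 5.5],
)

```text
t: 16.15
position: [0.5149, -0.3476, 0.2095]
orientation: [-0.605, 0.796, -0.003, 0.001]
contact_force: [-0.1, 0.1, -2.9]
finger_gap: 0.702
```

Request:
move_arm(
  offset=[
    [0, 0, 0],
    [0, 0, 0],
    [0, 0, 0],
    [0, 0, 0],
    [0, 0, 0],
    [0, 0, 0],
    [0, 0, 0],
    [0, 0, 0],
    [0, 0, 0],
    [0, 0, 0],
    [0, 0, 0],
    [0, 0, 0],
  ],
  twist=[
    [0, 0, 0.06],
    [0, 0, 0.128],
    [0, 0, 0.128],
    [0, 0, 0.128],
    [0, 0, 0.128],
    [0, 0, 0.128],
    [0, 0, 0.128],
    [0, 0, 0.128],
    [0, 0, 0.128],
    [0, 0, 0.128],
    [0, 0, 0.06],
    [0, 0, 0],
  ],
  grip=[5.5, 5.5, 5.5, 5.5, 5.5, 5.5, 5.5, 5.5, 5.5, 5.5, 5.5, 5.5],
)

```text
t: 17.35
position: [0.5123, -0.3455, 0.2038]
orientation: [-0.014, 1.0, 0.001, -0.002]
contact_force: [-0.1, -0.0, -3.8]
finger_gap: 0.703
```

Request:
move_arm(
  offset=[
    [0.2, 1.5, 0],
    [0.3, 3.5, 0],
    [0.3, 3.6, 0],
    [0.3, 3.7, 0],
    [0.3, 3.7, 0],
    [0.3, 3.7, 0],
    [0.3, 3.7, 0],
    [0.3, 3.7, 0],
    [0.3, 3.6, 0],
    [0.3, 3.5, 0],
    [0.2, 2.8, 0],
    [0.11, 1.46, 0],
  ],
  twist=[
    [0, 0, 0],
    [0, 0, 0],
    [0, 0, 0],
    [0, 0, 0],
    [0, 0, 0],
    [0, 0, 0],
    [0, 0, 0],
    [0, 0, 0],
    [0, 0, 0],
    [0, 0, 0],
    [0, 0, 0],
    [0, 0, 0],
  ],
  grip=[5.5, 5.5, 5.5, 5.5, 5.5, 5.5, 5.5, 5.5, 5.5, 5.5, 5.5, 5.5],
)

```text
t: 18.55
position: [0.4685, 0.0398, 0.2056]
orientation: [-0.016, 1.0, 0.001, -0.001]
contact_force: [0.1, -1.0, -3.5]
finger_gap: 0.7
```

Request:
move_arm(
  offset=[
    [0, 0, 0],
    [0, 0, 0],
  ],
  twist=[
    [0, 0, 0],
    [0, 0, 0],
  ],
  grip=[5.5, 5.5],
)

```text
t: 18.75
position: [0.4697, 0.0374, 0.2059]
orientation: [-0.015, 1.0, -0.0, -0.0]
contact_force: [-0.7, -0.2, -3.0]
finger_gap: 0.706
```

Run:
```python
from h import *
o=get_obs();print(o["position"],o["orientation"])
w=get_image("wrist");s=get_image("side")
cv2.imwrite("pics/w4.png",np.hstack([cv2.resize(w,(400,300)),cv2.resize(s[150:390,200:520],(400,300))]))
```

```text
[0.4697 0.0374 0.2059] [-0.015   0.9999 -0.0002 -0.0005]
```

View pics/w4.png

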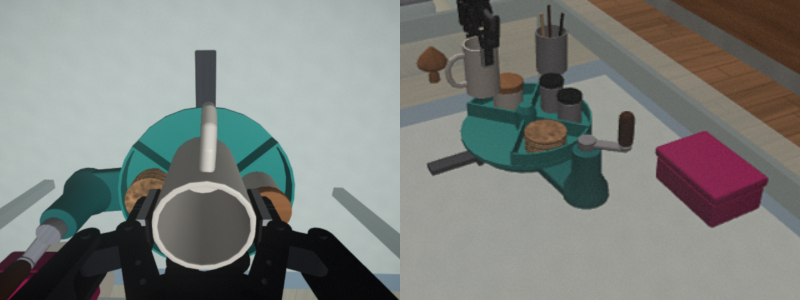

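The mug is centred over the bay, with its handle along the bar in the wrist view and the bay dividers clear on both sides. I'll lower it.

Request:
move_arm(
  offset=[
    [0, 0, 1],
    [0, 0, 2],
    [0, 0, 2],
    [0, 0, 2],
    [0, 0, 1.5],
    [0, 0, 1],
    [0, 0, 0.6],
    [0, 0, 0],
    [0, 0, 0],
  ],
  twist=[
    [0, 0, 0],
    [0, 0, 0],
    [0, 0, 0],
    [0, 0, 0],
    [0, 0, 0],
    [0, 0, 0],
    [0, 0, 0],
    [0, 0, 0],
    [0, 0, 0],
  ],
  grip=[5.5, 5.5, 5.5, 5.5, 5.5, 5.5, 5.5, 5.5, 5.5],
)

```text
t: 19.75
position: [0.4712, 0.0368, 0.1058]
orientation: [-0.014, 1.0, -0.0, 0.0]
contact_force: [-0.4, 0.1, -3.5]
finger_gap: 0.701
```

Request:
move_arm(
  offset=[
    [0, 0, 0.2],
    [0, 0, 0.2],
    [0, 0, 0.2],
    [0, 0, 0.2],
    [0, 0, 0],
  ],
  twist=[
    [0, 0, 0],
    [0, 0, 0],
    [0, 0, 0],
    [0, 0, 0],
    [0, 0, 0],
  ],
  grip=[5.5, 5.5, 5.5, 5.5, 5.5],
)

```text
t: 20.25
position: [0.4704, 0.037, 0.097]
orientation: [-0.014, 1.0, 0.0, -0.0]
contact_force: [0.4, 0.1, -4.2]
finger_gap: 0.702
```

Request:
move_arm(
  offset=[
    [0, 0, 0.1],
    [0, 0, 0.1],
    [0, 0, 0.1],
    [0, 0, 0],
  ],
  twist=[
    [0, 0, 0],
    [0, 0, 0],
    [0, 0, 0],
    [0, 0, 0],
  ],
  grip=[5.5, 5.5, 5.5, 5.5],
)

```text
t: 20.65
position: [0.4711, 0.037, 0.0955]
orientation: [-0.014, 1.0, 0.0, 0.0]
contact_force: [-2.4, -1.0, 5.5]
finger_gap: 0.7
```

It is down on the floor: the force went from -4 N to +5.5 N. I'll open and back off straight up.

Request:
move_arm(
  offset=[
    [0, 0, 0],
    [0, 0, 0],
    [0, 0, 0],
    [0, 0, 0],
    [0, 0, 0],
    [0, 0, -2],
    [0, 0, -4],
    [0, 0, -4],
    [0, 0, -4],
    [0, 0, -2],
    [0, 0, 0],
  ],
  twist=[
    [0, 0, 0],
    [0, 0, 0],
    [0, 0, 0],
    [0, 0, 0],
    [0, 0, 0],
    [0, 0, 0],
    [0, 0, 0],
    [0, 0, 0],
    [0, 0, 0],
    [0, 0, 0],
    [0, 0, 0],
  ],
  grip=[8.5, 8.5, 8.5, 8.5, 8.5, 8.5, 8.5, 8.5, 8.5, 8.5, 8.5],
)

```text
t: 21.75
position: [0.4733, 0.0368, 0.2582]
orientation: [-0.014, 1.0, -0.0, 0.004]
contact_force: [0.4, -0.3, 0.1]
finger_gap: 0.995
```

Run:
```python
from h import *
o=get_obs();print(o["position"],o["contact_force"],o["t"])
w=get_image("wrist");s=get_image("side")
c=(.472,.038)
pts=np.array([wproj(o,[c[0]+.031*np.cos(a),c[1]+.031*np.sin(a),.131]) for a in np.linspace(0,6.28,40)]).astype(int)
cv2.polylines(w,[pts],True,(0,0,255),1)
cv2.imwrite("pics/w5.png",np.hstack([cv2.resize(w,(400,300)),cv2.resize(s[150:390,200:520],(400,300))]))
```

```text
[0.4733 0.0368 0.2582] [ 0.4348 -0.3361  0.1452] 21.75
```

View pics/w5.png

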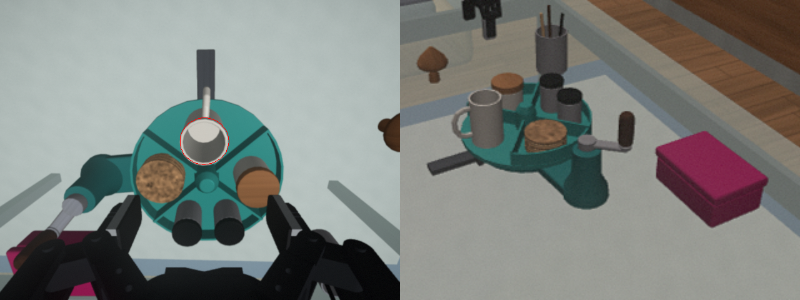

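The mug stands upright in the bay. Its rim matches the goal circle and its handle runs along the bar. The gripper is clear.

```bash
python3 -c "
from workcell import *
print(finish_job())"
```

```text
the job is handed in; nothing more can be done
None
```

I turned the crank clockwise about 1.8 turns (roughly 11.2 rad) at close to 4 s a turn. It went through both stiff points in the gripper, and I let it go with the open bay at the marker. I then set the mug down in the bay with its handle out along the bar, and handed the job in at about 22 s of the 72 s. The job gives no verdict, so these are my own checks.

- **Bay:** in the top view, taken before I let go of the crank, its middle was about 1° from the bar's line (limit 10°). The last wrist picture still shows the two lined up by eye.
- **Mug:** in the last pictures it stands upright on the bay floor, its rim matching the circle drawn at my computed bay middle. Its handle points along the bar to within about 2° going by the gripper's yaw. The touch-down force was about 5 N.
- **Other things:** the top, cup and box look undisturbed. The open gripper is well clear, with a contact force near zero.
- **Disagreements:** my first reading of the mug's position was 8 mm off, and the wrist camera corrected it before the grasp. My measured distance from crank axis to turntable axis came to 197 mm against the given 200 mm, within what the placing allows.

I did not measure the crank's speed directly; its pace comes from the commanded moves and the gripper positions read after each one.

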